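# Close a split bearing housing on its dowels and hold it shut

## Task

Assemble the split bearing housing: lay the small ball bearing flat in the round bore of the lower half that is bolted to the bench and let go of it, then fit the loose cover over it on the two dowels, with the cover's lug above the lug of the lower half. The spring under the bearing keeps the joint open, so press the cover down until the two halves meet, and finish while still holding it pressed shut, ready for the screws to go in; do not let go. Leave the large bearing, the oil can and the bolts where they are.

Things in the scene. Friction and masses are not known exactly. Their poses are not given: they have to be found in the camera images.
- housing_joint (a point): Centre of the flat top (joint) face of the lower housing half, 40 mm above the bench. The half is fixed: a green block 76 (x) by 124 mm (y) with a bare steel top and two feet out to y = +-90 mm (bolt heads to 18 mm high). z up; y along the line of the two dowels; -x towards its lug. Round bore of 55 mm here, mouth chamfered 3 mm; a sprung washer lies in it, 6 mm below this face.
- dowel_left (a point): Tip of the dowel on the +y side (left) of the lower half: a steel pin 8 mm in diameter at x = 0, y = +47 mm from housing_joint, standing 18 mm above the joint face: straight for 11 mm, then tapering to a 3 mm tip.
- dowel_right (a point): Tip of the equal dowel on the -y side (right), at x = 0, y = -47 mm from housing_joint.
- housing_lug (a point): Middle of the lug with the brass drain plug on the -x side (nearer the robot) of the lower half, at the height of the joint face, 50 mm to -x of housing_joint. The lug is 30 mm wide (y); its top is at the joint face.
- wave_spring (a joint): How far (m) the sprung washer in the bore is pressed down: 0 untouched, about 0.004 with the housing closed on the bearing. It pushes up with 8 N at 0 and 1.5 N more per mm, so the weight of bearing and cover does not move it. With both in place and nobody pressing, the joint stands open by 4 mm; closing it takes about 8 to 10 N more.
- bearing_small_mid (a point): Centre of the small ball bearing, half-way up: steel ring, 52 mm outer diameter, 15 mm high, 17 mm bore, 0.12 kg, flat on the bench. Grasp it over its outer diameter, any yaw. On the washer in the bore it is 6 mm deep: its top 9 mm and this point 1.5 mm above the joint face; fingers holding it there must stay above the joint face and beside the line of the dowels.
- cover_mid (a point): Axis of the cover (upper half), 22 mm above its underside. Loose, 0.4 kg, underside on the bench. Green flange 76 (x) by 124 (y) by 14 mm with bare steel lower edge; on it a round-ended boss, 34 mm across its flats (facing +x and -x), 54 mm long, from 14 to 44 mm above the underside, brass plug to 48 mm: grasp across the flats. z up, y along the dowel holes, -x to its lug.
- cover_joint (a point): Centre of the cover's underside (joint face), 22 mm below cover_mid; it meets housing_joint when closed. Here is a round recess, 57 mm wide and 5 mm deep, for the top of the bearing; the two dowel holes (10 mm, right through) lie at y = +47 and -47 mm.
- cover_lug (a point): Middle of the cover's lug at the height of its underside, 50 mm to -x of its axis; 30 mm wide, with a small brass grease nipple up to 22 mm above the underside. It must lie above housing_lug.
- bearing_large: Bystander: the large ball bearing, 72 mm in diameter, 18 mm high, flat on the bench near the small one, too big for the bore. Origin at the centre of its underside.
- oil_can: Bystander: copper-coloured oil can with a long spout, 68x96x177 mm, at the back right. Origin under its centre.
- bolt_0: Bystander: one of the four loose steel screws of the cover, 16x52x18 mm, lying on the bench. Origin under its centre.
- bolt_1: Bystander: one of the four loose steel screws of the cover, 16x52x18 mm, lying on the bench. Origin under its centre.
- bolt_2: Bystander: one of the four loose steel screws of the cover, 16x52x18 mm, lying on the bench. Origin under its centre.
- bolt_3: Bystander: one of the four loose steel screws of the cover, 16x52x18 mm, lying on the bench. Origin under its centre.
Mind the look-alikes: they are no part of the job. Leave any green or turquoise look-alike of the part that bears bearing_small_mid alone.

How it is judged:
By the outcome, as a careful person would: the job done as asked, in the order asked, and still so for the second after the job is handed in, while the arm keeps its last pose, push and grip.
It also fails if it takes over 67 s, if anything falls off the work surface, if the arm or the gripper's body presses on something with over 40 N, if the wrist force passes 120 N, or if a joint passes its speed limit or range.

## Robot

A 6-joint arm with a two-finger parallel gripper is mounted at the origin on a cart in front of the work surface, level with it; the furniture and walls round the work are solid. World frame = base frame: x ahead of the robot, y to its left, z up, the work surface at z = 0. Lengths are in m, angles in rad, forces in N, time in s.
With the tool pointing down it reaches from about 0.425 to 0.925 m from the base axis. Payload 12.5 kg.
Tool frame: the origin (TCP) lies on the mounting face of the last link; the fingertips stand 173 mm ahead of it and the grasp point (between the pads) lies r.grip_depth ahead of it (r.grip_depth is the distance from the TCP to the grasp point, in m); z points along the fingers, y is the line along which they close (so a half turn about z gives the same grasp; the last joint's range is limited). The gripper opens to 85 mm and grips with 20 to 120 N. Pads are 22 mm wide; open, the fingers measure 114 mm over their backs; the gripper's body (76 mm by 85 mm) begins 54 mm behind the grasp point. The pads swing forward as they close: fully open they stand 13 mm farther back than shut.
Start: joints at [1.068, 0.491, 1.559, -0, 1.092, -0.106], TCP at [0.242, 0.576, 0.405] pointing down, gripper open.
Joint ranges: [-3.1, 3.1], [-0.84, 2.19], [0.05, 2.79], [-1.13, 4.28], [0.06, 2.93], [-2.69, 2.69]. Speed limits (rad/s): [2.22, 2.22, 2.79, 3.14, 3.14, 3.14].

## Interface

Orientations are given as a 3x3 rotation matrix whose columns are the frame's x, y, z axes.
In Python, from station import r gives the robot as it stands.
- The arm moves only by the tool jog_arm, never from a script. Its argument "rows" is text: rows parted by semicolons, each of 7 numbers parted by spaces: the turn, a rotation vector about the tool's x, y, z in degrees, then the shift along the tool's x, y, z in mm, then the gripper's target within -1 to 1 (shut at 1, half-way at 0, fully open at -1). In form: ax ay az x y z gripper; .... A call has 1 to 10 rows; each row is the pose to reach, as a shift and turn from the pose commanded when the call began, along the tool's axes at that moment; what a row does not reach only later rows make up. A row lasts 1/8 s, in which the tool goes at most 62.5 mm and 10.7 degrees, less where a joint would pass 70% of its speed; a pose out of reach is approached as far as the arm can. A call with a gripper value outside its range is refused whole. The fingers move at their own pace and stop on an object; "force" is the grip in N (left out, the last holds). Time passes only in rows, so rows that repeat a pose let the fingers close. It gives the time, the measured TCP pose, the force, the opening and the grip force at its end, in the units of the state.
- r.get_state(): the state, without advancing time (a new reading comes with each control period).
- r.get_image(name): name is "scene" or "top" or "wrist"; returns a dict with "img" (420x560x3 uint8, red, green, blue), "camera_matrix" (3x3 intrinsics, pixels), "k1" (the pictures are not rectified: a ray, as slopes to the right and down, at radius r is drawn at 1 + k1 r^2 times it, then the intrinsics apply), "xyz" and "rotation" of the camera in the world; the wrist camera has in their place "T_tool_cam" (4x4, takes a point from camera to tool coordinates, whose origin is the TCP and whose axes are the flange's). Camera axes: x right, y down, z forward; pixel columns grow to the right and rows downward; lengths in m; the calibration is good to about 2 mm. A picture is of the moment at which its call begins: read the wrist's pose just before it. There is no depth.
- r.finish_job(): hands the job in; it is judged then, once.
Trained networks look in the newest picture that a camera, given by its name, has taken for a name from the list of things; names that differ only in an ending like _2 or _b are one class to them, and where a whole thing is asked for, a point or a joint stands for the part that bears it (a point fixed in the world has none). Each returns a list of dicts, best first, with "p" (0 to 1); they miss things now and then, are a little off and sometimes report something else, mostly with a low value. They report only what shows in the picture. A call takes as long as a camera call. They do not tell look-alikes from the thing itself.
- r.outline_of(label, camera): "mask" (420x560 bool, what is visible of it) and "centre" ([column, row] in pixels, amid what is visible of it).
The state is a dict: "time_s": time; "qpos": joint angles; "qvel": joint speeds; "joint_torque": joint torques, N m; "ee_pos": TCP position; "eef_rot": TCP orientation; "ft_force": force on the tool from outside, world axes, zero at the start; "wrist_torque": the same for the moment, N m; "gripper_width": finger opening in m; "finger_force": force on a finger pad.
Only numpy, scipy, OpenCV 4.12 (cv2) and the standard library are available. Lean on these libraries where they do the work, as an engineer would, in place of code of your own. Each camera call takes 0.05 s, during which the arm holds its last target. There are 200 camera calls.

## Working session

There is one attempt and no reset: what is moved stays moved. The work goes in short steps, Python scripts to look and compute and a tool call to move; the robot and the scene stay as the last step left them, time stands still between calls to the robot, and variables do not carry over. Pictures are saved under pics/ and viewed, at most 10 in all, crops included, and the job is handed in when it is done.

Besides the shell and the picture viewer there is one more tool, called after "Request:" as a command line: name --argument value ..., lists and objects as JSON in quotes. jog_arm: Moves the arm, as the interface text tells. Its arguments: {"type":"object","properties":{"rows":{"type":"string"},"force":{"type":"number"}},"required":["rows"]}

```bash
mkdir -p pics; ls
cat > h.py <<'E'
import numpy as np, cv2
from station import r
def cam(name):
    s=r.get_state(); d=r.get_image(name)
    if name=='wrist':
        T=np.eye(4);T[:3,:3]=s['eef_rot'];T[:3,3]=s['ee_pos'];T=T@np.array(d['T_tool_cam'])
        d['xyz'],d['rotation']=T[:3,3],T[:3,:3]
    d['R']=np.array(d['rotation']);d['c']=np.array(d['xyz']);d['K']=np.array(d['camera_matrix']);return d
def ray(d,px):
    u=np.linalg.solve(d['K'],[px[0],px[1],1.])[:2]; v=u.copy()
    for _ in range(20): v=u/(1+d['k1']*(v@v))
    w=d['R']@np.array([v[0],v[1],1.]); return w/np.linalg.norm(w)
def onz(d,px,z):
    w=ray(d,px); return d['c']+w*(z-d['c'][2])/w[2]
def proj(d,p):
    q=d['R'].T@(np.array(p)-d['c']); v=q[:2]/q[2]; v=v*(1+d['k1']*(v@v)); return (d['K']@[v[0],v[1],1])[:2]
def tri(obs):
    A=np.zeros((3,3));b=np.zeros(3)
    for d,px in obs:
        w=ray(d,px);P=np.eye(3)-np.outer(w,w);A+=P;b+=P@d['c']
    p=np.linalg.solve(A,b); return p,[np.round(proj(d,p)-px,1) for d,px in obs]
def save(d,n): cv2.imwrite('pics/'+n,d['img'][:,:,::-1] if isinstance(d,dict) else d[:,:,::-1])
E
python3 - <<'E'
from h import *
print(r.grip_depth); s=r.get_state(); print(s['eef_rot'])
for n in ['top','scene','wrist']:
    d=cam(n); save(d,n+'0.png'); print(n,d['c'],d['R'].round(2).tolist())
    for l in ['housing_joint','dowel_left','dowel_right','housing_lug','bearing_small_mid','cover_mid','cover_lug','bearing_large','oil_can','bolt_0']:
        print(l,[(round(o['p'],2),np.round(o['centre']).tolist(),int(o['mask'].sum())) for o in r.outline_of(l,n)])
E
```

```text
pics
0.1547
[[-9.22318132e-01  3.86431126e-01 -4.98967845e-04]
 [ 3.86431437e-01  9.22317645e-01 -9.51572738e-04]
 [ 9.24895236e-05 -1.07046965e-03 -9.99999423e-01]]
top [ 0.31647938 -0.02571479  1.33120487] [[0.03, -0.98, 0.19], [-1.0, -0.03, -0.01], [0.02, -0.19, -0.98]]
housing_joint [(0.69, [274.0, 211.0], 1703), (0.52, [267.0, 210.0], 42)]
dowel_left [(0.71, [273.0, 211.0], 1684)]
dowel_right [(0.74, [276.0, 217.0], 1698)]
housing_lug [(0.72, [158.0, 235.0], 1330), (0.19, [321.0, 154.0], 560)]
bearing_small_mid [(0.75, [342.0, 239.0], 249), (0.75, [414.0, 235.0], 237), (0.68, [327.0, 206.0], 203)]
cover_mid [(0.75, [156.0, 231.0], 1326)]
cover_lug [(0.57, [156.0, 233.0], 1342)]
bearing_large [(0.83, [347.0, 178.0], 436)]
oil_can [(0.66, [321.0, 154.0], 607)]
bolt_0 [(0.54, [306.0, 266.0], 43), (0.41, [327.0, 255.0], 60), (0.39, [216.0, 253.0], 70)]
scene [ 0.14322101 -0.70764155  0.95859815] [[0.84, -0.42, 0.35], [-0.54, -0.62, 0.56], [-0.02, -0.66, -0.75]]
housing_joint [(0.86, [283.0, 218.0], 1427)]
dowel_left [(0.85, [280.0, 220.0], 1443), (0.47, [216.0, 202.0], 61)]
dowel_right [(0.64, [280.0, 219.0], 1473)]
housing_lug [(0.82, [278.0, 220.0], 1480), (0.62, [206.0, 164.0], 833)]
bearing_small_mid [(0.87, [362.0, 338.0], 420), (0.77, [304.0, 280.0], 310), (0.69, [279.0, 220.0], 1533)]
cover_mid [(0.93, [204.0, 164.0], 813)]
cover_lug [(0.71, [207.0, 162.0], 740)]
bearing_large [(0.64, [359.0, 256.0], 497)]
oil_can [(0.79, [357.0, 214.0], 778)]
bolt_0 [(0.63, [271.0, 275.0], 39), (0.57, [246.0, 270.0], 54), (0.35, [207.0, 165.0], 805)]
wrist [0.16922774 0.60745963 0.37197735] [[0.39, 0.88, 0.29], [0.92, -0.37, -0.12], [0.0, 0.31, -0.95]]
housing_joint []
dowel_left []
dowel_right []
housing_lug []
bearing_small_mid []
cover_mid [(0.55, [199.0, 383.0], 822)]
cover_lug [(0.81, [200.0, 377.0], 847)]
bearing_large []
oil_can []
bolt_0 []
```

Run:
```python
import cv2,numpy as np
a=cv2.imread('pics/top0.png')[130:290,110:450]; b=cv2.imread('pics/scene0.png')[120:370,150:420]
cv2.imwrite('pics/a.png',cv2.resize(a,None,fx=2.35,fy=2.35,interpolation=2)); cv2.imwrite('pics/b.png',cv2.resize(b,None,fx=2.35,fy=2.35,interpolation=2))
```

```text
(no output)
```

View pics/a.png

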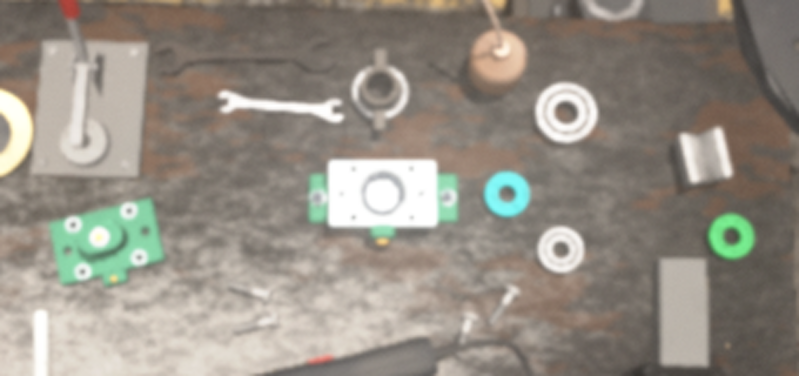

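View pics/b.png

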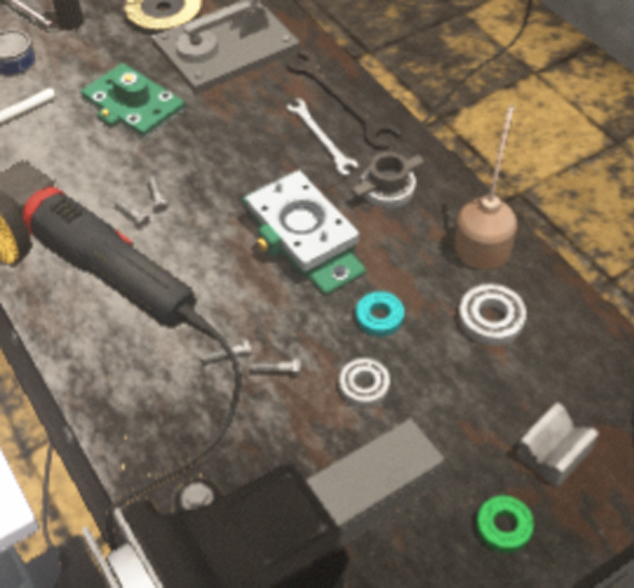

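The top picture has three small rings: white steel at (349,236), turquoise at (326,213) and green at (421,230). The steel one near the vise fits the description; the coloured ones are decoys, and the larger steel ring at (351,178) is bearing_large. Housing bore at (273,212), cover plug at (152,231).

Run:
```python
from h import *
t=cam('top');s=cam('scene')
S=r.get_state();R=S['eef_rot'];p=S['ee_pos'];T=np.array(r.get_image('wrist')['T_tool_cam']);print(T.round(3).tolist(),S['qpos'])
for n,a,b,z in [('bearing',(348.7,236),(304.9,281.7),.015),('bore',(272.6,212.1),(278.5,212.8),.04),('plug',(152.1,230.9),(204.9,153.2),.048)]:
    print(n,*tri([(t,a),(s,b)]),onz(t,a,z),onz(s,b,z))
```

```text
[[-0.0, -0.95, -0.311, 0.079], [1.0, -0.0, 0.001, 0.001], [-0.001, -0.311, 0.95, 0.033], [0.0, 0.0, 0.0, 1.0]] [ 1.06839757e+00  4.90880214e-01  1.55891334e+00  8.06303980e-06
  1.09169551e+00 -1.05606323e-01]
bearing [ 0.50134524 -0.21663794  0.01751013] [array([-0.2,  0.4]), array([ 0.5, -0.2])] [ 0.5029752  -0.21747962  0.015     ] [ 0.50096561 -0.21501175  0.015     ]
bore [ 0.55993107 -0.0022702   0.03620055] [array([-0.1,  0.3]), array([ 0.3, -0.1])] [ 0.56003692 -0.0026147   0.04      ] [ 0.55735759 -0.00500819  0.04      ]
plug [0.49640776 0.32385162 0.04795774] [array([-0. ,  0.1]), array([ 0.1, -0. ])] [0.49659634 0.32378796 0.048     ] [0.49619389 0.32384561 0.048     ]
```

```bash
cat >> h.py <<'E'
from scipy.spatial.transform import Rotation as Ro
def jog(*targets):
    # targets: (x,y,z of TCP, yaw deg of tool y in world), tool down; prints rows relative to the present pose
    S=r.get_state();R=np.array(S['eef_rot']);p=np.array(S['ee_pos'])
    for x,y,z,a in targets:
        c,s=np.cos(np.radians(a)),np.sin(np.radians(a))
        D=np.column_stack([[-s,c,0],[c,s,0],[0,0,-1]])
        print(np.round(np.degrees(Ro.from_matrix(R.T@D).as_rotvec()),2),np.round(1000*R.T@(np.array([x,y,z])-p),1))
E
python3 -c "
from h import *
jog((.496,.324,.32,12))"
```

```text
[ 1.000e-02 -0.000e+00  5.526e+01] [-332.3 -134.5   84.7]
```

Request:
jog_arm --rows "0 0 55.3 -332.3 -134.5 84.7 -1;0 0 55.3 -332.3 -134.5 84.7 -1;0 0 55.3 -332.3 -134.5 84.7 -1;0 0 55.3 -332.3 -134.5 84.7 -1;0 0 55.3 -332.3 -134.5 84.7 -1;0 0 55.3 -332.3 -134.5 84.7 -1;0 0 55.3 -332.3 -134.5 84.7 -1;0 0 55.3 -332.3 -134.5 84.7 -1;0 0 55.3 -332.3 -134.5 84.7 -1"

```text
time_s: 2.92
ee_pos: [0.4953, 0.3249, 0.3204]
eef_rot: [[-0.209, 0.978, 0.0], [0.978, 0.209, 0.0], [0.0, 0.001, -1.0]]
ft_force: [-0.2, 0.2, 0.2]
gripper_width: 0.0857
finger_force: 0.0
```

```bash
python3 -c "
from h import *
import pickle
d=cam('wrist');save(d,'w_cover.png');pickle.dump({k:d[k] for k in ('img','c','R','K','k1')},open('cover.pkl','wb'))
for l in ['cover_mid']: print([(round(o['p'],2),np.round(o['centre']).tolist(),int(o['mask'].sum())) for o in r.outline_of(l,'wrist')])
jog((.559,0.02,.36,0))"
```

```text
[(0.68, [282.0, 190.0], 13077)]
[ 0.03 -0.02 12.06] [-311.5   -1.4  -39.7]
```

View pics/w_cover.png

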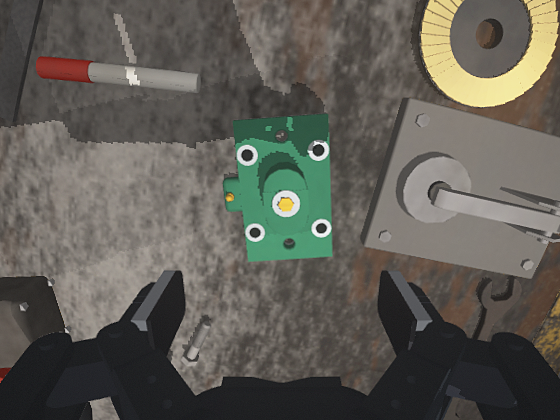

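The cover: dowel holes at (280,134) and (290,243), plug at (286,205), lug with nipple at (229,197).

Request:
jog_arm --rows "0 0 12.1 -311.5 -1.4 -39.7 -1;0 0 12.1 -311.5 -1.4 -39.7 -1;0 0 12.1 -311.5 -1.4 -39.7 -1;0 0 12.1 -311.5 -1.4 -39.7 -1;0 0 12.1 -311.5 -1.4 -39.7 -1;0 0 12.1 -311.5 -1.4 -39.7 -1;0 0 12.1 -311.5 -1.4 -39.7 -1;0 0 12.1 -311.5 -1.4 -39.7 -1"

```text
time_s: 4.03
ee_pos: [0.5589, 0.0205, 0.3596]
eef_rot: [[0.0, 1.0, -0.0], [1.0, -0.0, 0.0], [0.0, -0.0, -1.0]]
ft_force: [0.3, -0.4, -0.4]
gripper_width: 0.0854
finger_force: 0.0
```

```bash
python3 -c "
from h import *
import pickle
d=pickle.load(open('cover.pkl','rb'))
a,b,p=onz(d,(280,134),.014),onz(d,(290,243),.014),onz(d,(286,205),.048)
print(a,b,(a+b)/2,p,np.linalg.norm(a-b),np.degrees(np.arctan2(*(a-b)[:2]))*-1,onz(d,(229,197),.022))
d=cam('wrist');save(d,'w_house.png');pickle.dump({k:d[k] for k in ('img','c','R','K','k1')},open('house.pkl','wb'))
jog((.501,-0.217,.30,0))"
```

```text
[0.48527039 0.37541582 0.014     ] [0.51342947 0.28513183 0.014     ] [0.49934993 0.33027382 0.014     ] [0.49972645 0.32911536 0.048     ] 0.09457342896437022 17.32241118117237 [0.45495553 0.31808412 0.022     ]
[-0.01 -0.01 -0.01] [-237.5  -58.    59.6]
```

View pics/w_house.png

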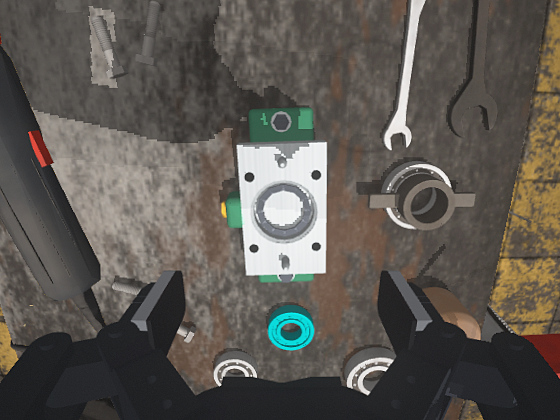

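Housing: screw holes at (250,177), (315,175), (254,248), (316,247), dowel tips near (281,158) and (285,260), bore at (284,211), lug at (233,211). The steel bearing is at the bottom left (235,370).

Request:
jog_arm --rows "0 0 0 -237.5 -58 59.6 -0.5;0 0 0 -237.5 -58 59.6 -0.5;0 0 0 -237.5 -58 59.6 -0.5;0 0 0 -237.5 -58 59.6 -0.5;0 0 0 -237.5 -58 59.6 -0.5;0 0 0 -237.5 -58 59.6 -0.5;0 0 0 -237.5 -58 59.6 -0.5"

```text
time_s: 4.95
ee_pos: [0.5012, -0.2168, 0.3004]
eef_rot: [[0.0, 1.0, 0.0], [1.0, -0.0, -0.0], [-0.0, 0.0, -1.0]]
ft_force: [-0.7, 0.3, -0.2]
gripper_width: 0.0642
finger_force: 0.0
```

```bash
python3 -c "
from h import *
import pickle
d=pickle.load(open('house.pkl','rb'))
P=[onz(d,q,.04) for q in ((250,177),(315,175),(254,248),(316,247))]
print(np.round(P,4),np.mean(P,0),'bore',onz(d,(284,211),.04))
g=d['img'][120:300,220:350]; cv2.imwrite('pics/hcrop.png',cv2.resize(g,None,fx=3.3,fy=3.3,interpolation=2)[:,:,::-1])
d=cam('wrist');save(d,'w_bear.png');pickle.dump({k:d[k] for k in ('img','c','R','K','k1')},open('bear.pkl','wb'))
for o in r.outline_of('bearing_small_mid','wrist'):print(round(o['p'],2),o['centre'],o['mask'].sum(),onz(d,o['centre'],.015))
print(r.get_state()['gripper_width'])
A=cv2.resize(cv2.imread('pics/hcrop.png'),(429,594));B=cv2.resize(cv2.imread('pics/w_bear.png')[100:420,140:400],None,fx=1.4,fy=1.4)
C=np.zeros((594,800,3),np.uint8);C[:,:429]=A;C[:B.shape[0],430:430+B.shape[1]]=B[:,:370];cv2.imwrite('pics/c1.png',C)
"
```

```text
[[ 0.5334  0.0343  0.04  ]
 [ 0.5895  0.0361  0.04  ]
 [ 0.5352 -0.0328  0.04  ]
 [ 0.5925 -0.0318  0.04  ]] [0.56267673 0.00143479 0.04      ] bore [0.56287162 0.00331846 0.04      ]
0.98 [386.5, 111.3] 3514 [ 0.57906444 -0.14634902  0.015     ]
0.82 [282.5, 207.5] 3044 [ 0.50383797 -0.21961108  0.015     ]
0.59 [303.4, 374.5] 398 [ 0.52391941 -0.38675857  0.015     ]
0.0643938981310939
```

View pics/c1.png

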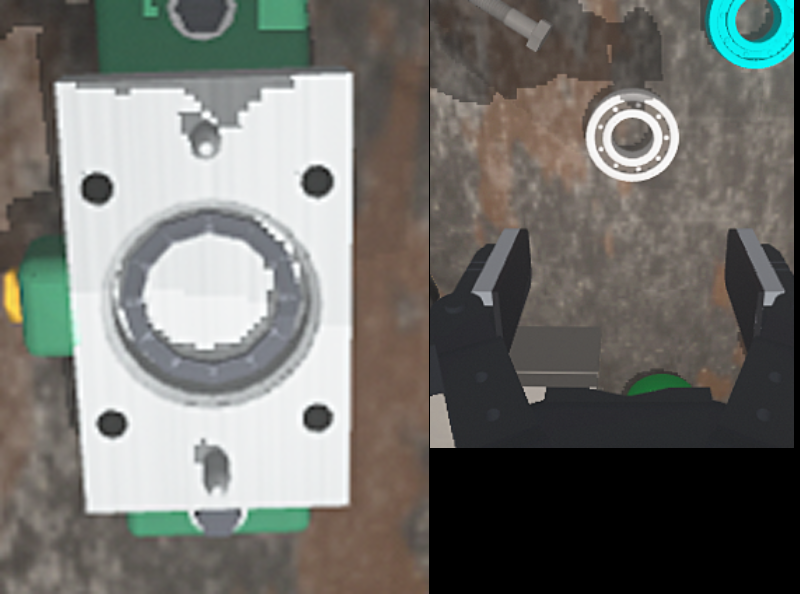

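```bash
python3 -c "
from h import *
import pickle
d=pickle.load(open('house.pkl','rb'))
f=lambda a:(220+a[0]/3.3-.35,120+a[1]/3.3-.35)
P=np.array([onz(d,f(q),.04) for q in ((97,188),(317,181),(113,424),(318,418))]);v=P[0]+P[1]-P[2]-P[3];w=P[1]+P[3]-P[0]-P[2]
print('holes',P.mean(0),np.degrees(np.arctan2(-v[0],v[1])),np.degrees(np.arctan2(w[1],w[0])),v/2,w/2)
B=np.array([onz(d,f(q),.04) for q in ((105,303),(321,303),(213,200),(213,406))]);print('bore',B.mean(0),B.round(4))
a,b=onz(d,f((206,148)),.058),onz(d,f((217,484)),.058);v=a-b;print('dowels',(a+b)/2,np.linalg.norm(v),np.degrees(np.arctan2(-v[0],v[1])))
d=pickle.load(open('bear.pkl','rb'))
g=d['img'].astype(int)
m=((g.min(2)>200)&(g.max(2)-g.min(2)<25)).astype(np.uint8);m[:150]=0;m[250:]=0;m[:,:240]=0;m[:,330:]=0
ys,xs=np.nonzero(m);print(xs.min(),xs.max(),ys.min(),ys.max())
for q in ((xs.min(),198),(xs.max()+1,198),(284.5,ys.min()),(284.5,ys.max()+1)): print(onz(d,q,.015))
b=onz(d,((xs.min()+xs.max())/2,(ys.min()+ys.max())/2),.015);print(b)
h=pickle.load(open('house.pkl','rb'))
print('3d',tri([(d,(284.5,198.5)),(h,(235.5,369))]))
jog((b[0],b[1],.23,0),(b[0],b[1],.1776,0))
"
```

```text
holes [0.56259416 0.00176834 0.04      ] 2.0638579900380307 1.8264328342566665 [-0.00243781  0.06764802  0.        ] [0.05747259 0.00183269 0.        ]
bore [0.563051  0.0024299 0.04     ] [[ 0.5339  0.0029  0.04  ]
 [ 0.5922  0.0029  0.04  ]
 [ 0.563   0.0314  0.04  ]
 [ 0.5631 -0.0274  0.04  ]]
dowels [0.56258365 0.00323948 0.058     ] 0.09096978725374763 1.8858459689708167
252 317 168 229
[ 0.48017754 -0.21184923  0.015     ]
[ 0.5313714 -0.2118658  0.015    ]
[ 0.50531318 -0.18825996  0.015     ]
[ 0.50545848 -0.23854834  0.015     ]
[ 0.50538107 -0.21226644  0.015     ]
3d (array([ 0.50475757, -0.21742682, -0.00310214]), [array([-1. , -0.3]), array([0.7, 0.2])])
[ 0.03  0.01 -0.01] [ 4.8  4.2 70.4]
[ 0.03  0.01 -0.01] [  4.8   4.2 122.8]
```

Bearing centre is (0.5055, -0.2125) and its measured diameter at z=15 mm is 51 mm, as it should be. The housing is at (0.5627, 0.0022) with yaw about 1.95°. Now grasp the bearing high up.

Request:
jog_arm --rows "0 0 0 4.5 4.2 50 -0.5;0 0 0 4.5 4.2 90 -0.5;0 0 0 4.5 4.2 112 -0.5;0 0 0 4.5 4.2 122.5 -0.5;0 0 0 4.5 4.2 122.5 -0.5;0 0 0 4.5 4.2 122.5 0.3;0 0 0 4.5 4.2 122.5 0.3;0 0 0 4.5 4.2 122.5 0.3;0 0 0 4.5 4.2 122.5 0.3" --force 40

```text
time_s: 6.18
ee_pos: [0.505, -0.2138, 0.1789]
eef_rot: [[0.002, 1.0, 0.001], [1.0, -0.002, -0.001], [-0.001, 0.001, -1.0]]
ft_force: [-0.4, 2.4, 8.1]
gripper_width: 0.0495
finger_force: 41.2
```

```bash
python3 -c "
from h import *
d=cam('wrist');cv2.imwrite('pics/grip.png',cv2.resize(d['img'][180:420,100:460,::-1],None,fx=2,fy=2));s=r.get_state();print(s['ee_pos'],s['gripper_width'],s['finger_force'])"
```

```text
[ 0.50502148 -0.21380939  0.17885278] 0.04938159942031331 41.249057478344184
```

View pics/grip.png

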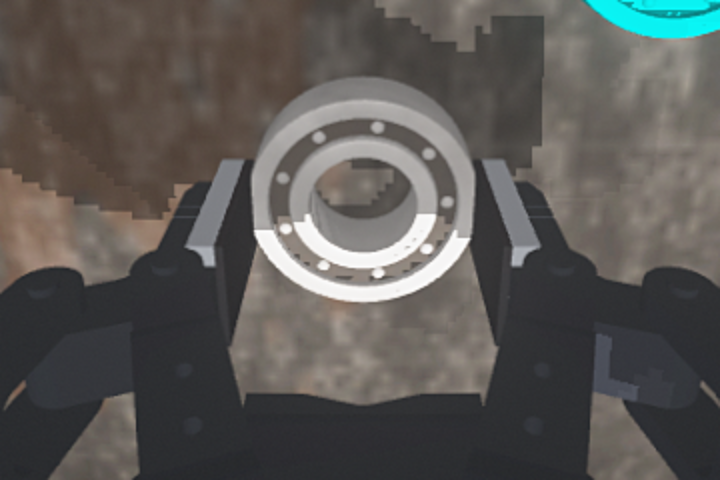

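The bearing is between the pads, but the 8 N upward force means the fingertips reached the bench. I'll regrip 10 mm higher.

Request:
jog_arm --rows "0 0 0 0 0 0 -0.5;0 0 0 0 0 -5 -0.5;0 0 0 0 0 -10 -0.5;0 0 0 0 0 -10 -0.5;0 0 0 0 0 -10 0.3;0 0 0 0 0 -10 0.3;0 0 0 0 0 -10 0.3;0 0 0 0 0 -10 0.3"

```text
time_s: 7.22
ee_pos: [0.5047, -0.2139, 0.1878]
eef_rot: [[0.002, 1.0, -0.001], [1.0, -0.002, 0.0], [0.0, -0.001, -1.0]]
ft_force: [-3.2, 0.5, 6.0]
gripper_width: 0.03
finger_force: 3.2
```

Request:
jog_arm --rows "0 0 0 0 0 -4 0.3;0 0 0 0 0 -20 0.3;0 0 0 0 0 -50 0.3;0 0 0 0 0 -70 0.3;0 0 0 0 0 -70 0.3;0 0 0 0 0 -70 0.3"

```text
time_s: 7.98
ee_pos: [0.5048, -0.2138, 0.2575]
eef_rot: [[0.002, 1.0, -0.0], [1.0, -0.002, 0.0], [0.0, -0.0, -1.0]]
ft_force: [-0.7, 0.3, 0.5]
gripper_width: 0.0302
finger_force: 0.0
```

```bash
python3 -c "
from h import *
d=cam('wrist');cv2.imwrite('pics/grip2.png',cv2.resize(d['img'][180:420,100:460,::-1],None,fx=2,fy=2));s=r.get_state();print(s['ee_pos'],s['gripper_width'],s['finger_force'])
jog((.5627,.0022,.32,1.95),(.5627,.0022,.245,1.95),(.5627,.0022,.225,1.95))"
```

```text
[ 0.50474875 -0.21381942  0.25712391] 0.029780041268603764 0.0
[-0.04 -0.03 -2.08] [216.2  57.4 -62.8]
[-0.04 -0.03 -2.08] [216.1  57.5  12.2]
[-0.04 -0.03 -2.08] [216.1  57.5  32.2]
```

View pics/grip2.png

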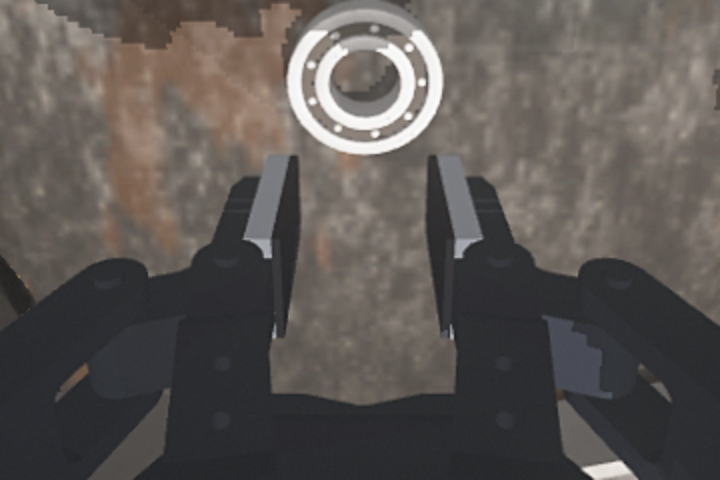

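The fingers passed over the bearing, so the first height was right: the 8 N came from the pads swinging forward as they closed. Locate it again and regrip at the first height.

```bash
python3 -c "
from h import *
d=cam('wrist')
g=d['img'].astype(int)
m=((g.min(2)>200)&(g.max(2)-g.min(2)<25)).astype(np.uint8);m[:180]=0;m[262:]=0;m[:,:235]=0;m[:,330:]=0
ys,xs=np.nonzero(m);print(xs.min(),xs.max(),ys.min(),ys.max())
c=(xs.min()+xs.max()+1)/2
E=[onz(d,q,.015) for q in ((xs.min(),221),(xs.max()+1,221),(c,ys.max()+1))];print(np.round(E,4))
x,y=(E[0][0]+E[1][0])/2,E[2][1]+.026;print(x,y)
jog((x,y,.1765,0))
# fingertip distance: lower pad corner rows
s=r.get_state();print([ (z,proj(d,np.array(s['ee_pos'])+np.array([0.015,0.011,-z])).round(0)) for z in (.165,.17,.173,.178)])
"
```

```text
244 321 196 256
[[ 0.4816 -0.2116  0.015 ]
 [ 0.5329 -0.2117  0.015 ]
 [ 0.5072 -0.2378  0.015 ]]
0.507266364159375 -0.21178901782392567
[-0.06 -0.04 -0.14] [ 2.   2.6 80.5]
[(0.165, array([313., 264.])), (0.17, array([312., 259.])), (0.173, array([311., 256.])), (0.178, array([310., 251.]))]
```

Request:
jog_arm --rows "0 0 0 2 2.6 10 -0.5;0 0 0 2 2.6 30 -0.5;0 0 0 2 2.6 40 -0.5;0 0 0 2 2.6 65 -0.5;0 0 0 2 2.6 80.5 -0.5;0 0 0 2 2.6 80.5 -0.5;0 0 0 2 2.6 80.5 0.3;0 0 0 2 2.6 80.5 0.3;0 0 0 2 2.6 80.5 0.3;0 0 0 2 2.6 80.5 0.3"

```text
time_s: 9.32
ee_pos: [0.5076, -0.212, 0.1777]
eef_rot: [[0.002, 1.0, 0.001], [1.0, -0.002, -0.0], [-0.0, 0.001, -1.0]]
ft_force: [-2.0, 0.0, 6.8]
gripper_width: 0.0496
finger_force: 42.2
```

Request:
jog_arm --rows "0 0 0 0 0 -3 0.3;0 0 0 0 0 -10 0.3;0 0 0 0 0 -40 0.3;0 0 0 0 0 -80 0.3;0 0 0 0 0 -80 0.3;0 0 0 0 0 -80 0.3"

```text
time_s: 10.07
ee_pos: [0.5073, -0.2118, 0.2569]
eef_rot: [[0.002, 1.0, -0.0], [1.0, -0.002, 0.0], [0.0, -0.0, -1.0]]
ft_force: [-0.4, 0.1, -1.5]
gripper_width: 0.0492
finger_force: 42.0
```

```bash
python3 -c "
from h import *
d=cam('wrist');cv2.imwrite('pics/grip3.png',cv2.resize(d['img'][180:420,100:460,::-1],None,fx=2,fy=2));s=r.get_state();print(s['ee_pos'],s['gripper_width'],s['finger_force'])
jog((.5627,.0022,.32,1.95),(.5627,.0022,.245,1.95),(.5627,.0022,.225,1.95))"
```

```text
[ 0.5072691  -0.21179003  0.25642864] 0.049646813403282884 41.99865217276965
[-0.05 -0.04 -2.08] [214.2  54.9 -63.5]
[-0.05 -0.04 -2.08] [214.1  54.9  11.5]
[-0.05 -0.04 -2.08] [214.1  55.   31.5]
```

View pics/grip3.png

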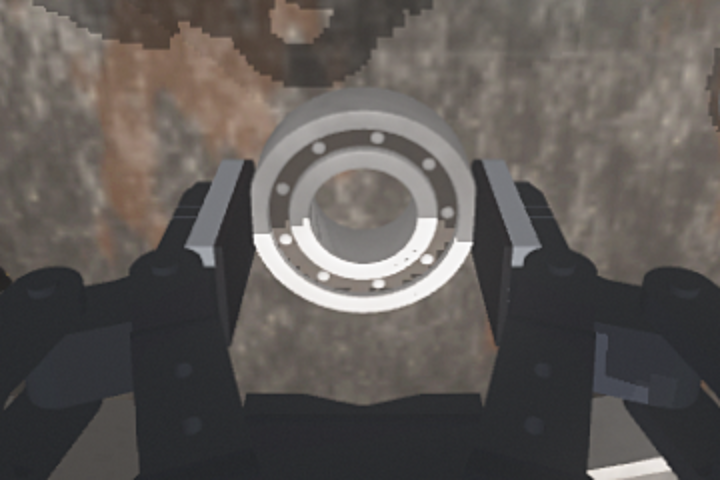

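Held level, weight sensed. Carry it over the housing.

Request:
jog_arm --rows "0 0 0 0 0 -60 0.3;0 0 -2.1 214.2 54.9 -63.5 0.3;0 0 -2.1 214.2 54.9 -63.5 0.3;0 0 -2.1 214.2 54.9 -63.5 0.3;0 0 -2.1 214.2 54.9 -63.5 0.3;0 0 -2.1 214.2 54.9 -63.5 0.3;0 0 -2.1 214.1 54.9 -10 0.3;0 0 -2.1 214.1 54.9 11.5 0.3;0 0 -2.1 214.1 54.9 11.5 0.3;0 0 -2.1 214.1 54.9 11.5 0.3"

```text
time_s: 11.38
ee_pos: [0.5631, 0.0014, 0.2461]
eef_rot: [[-0.034, 0.999, 0.0], [0.999, 0.034, 0.0], [-0.0, 0.0, -1.0]]
ft_force: [0.4, 0.9, -1.4]
gripper_width: 0.0494
finger_force: 42.8
```

```bash
python3 -c "
from h import *
import pickle
d=cam('wrist');cv2.imwrite('pics/over.png',d['img'][:,:,::-1]);s=r.get_state();print(s['ee_pos'],s['gripper_width'],s['finger_force'])
t=cam('scene');cv2.imwrite('pics/over_s.png',cv2.resize(t['img'][140:290,200:360,::-1],None,fx=3,fy=3))
A=np.zeros((600,800,3),np.uint8);A[:300,:560]=cv2.imread('pics/over.png')[:300];A[300:,:320]=cv2.resize(cv2.imread('pics/over_s.png'),(320,300));cv2.imwrite('pics/c2.png',A)
jog((.5627,.0022,.214,1.95))"
```

```text
[0.56309986 0.00157851 0.24644681] 0.04986476928341933 42.80650741973659
[ 0.09  0.01 -0.01] [ 0.5 -0.4 32.6]
```

View pics/c2.png

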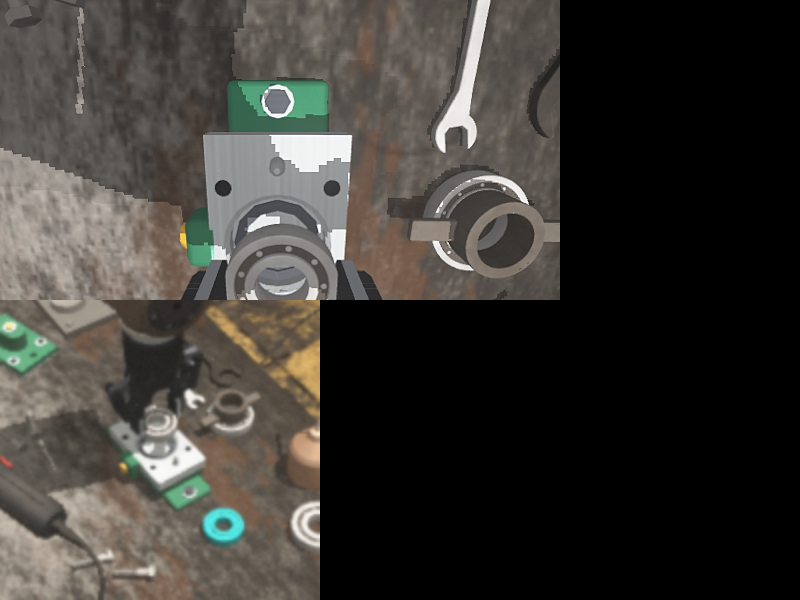

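The bearing is held over the bore; the left dowel is at (277,167) and the screw holes at (223,188) and (332,188).

```bash
python3 -c "
from h import *
d=cam('wrist')
g=cv2.cvtColor(d['img'],cv2.COLOR_RGB2GRAY)
for x0 in (223,332):
    w=g[178:199,x0-11:x0+12];ys,xs=np.nonzero(w<60);print(xs.mean()+x0-11,ys.mean()+178,len(xs),onz(d,(xs.mean()+x0-11,ys.mean()+178),.04))
c=np.array([.5627,.0022,.04]);a=np.radians(1.95);X=np.array([np.cos(a),np.sin(a),0]);Y=np.array([-np.sin(a),np.cos(a),0])
for x,y in ((-.0287,.0338),(.0287,.0338)): print(c+x*X+y*Y,proj(d,c+x*X+y*Y))
print('dowel',onz(d,(277,172),.058),c+.047*Y)
# bearing top in tool: z bearing bottom = ee-.1777
z=r.get_state()['ee_pos'][2]-.1777+.015
print('bearing L/R/top',onz(d,(226,275),z),onz(d,(338,275),z),onz(d,(282,233),z), r.get_state()['ee_pos'])
"
```

```text
222.27807486631016 187.87700534759358 187 [0.53259257 0.03461545 0.04      ]
331.0314465408805 188.34591194968553 159 [0.5901342  0.03627184 0.04      ]
[0.5328665  0.03500384 0.04      ] [222.78106446 187.18272337]
[0.59023326 0.03695701 0.04      ] [331.31908637 187.0996876 ]
dowel [0.56133787 0.04799438 0.058     ] [0.56110071 0.04917278 0.04      ]
bearing L/R/top [0.54074574 0.00763735 0.08388963] [0.58914063 0.00922187 0.08388963] [0.56425165 0.02805669 0.08388963] [0.56302821 0.00180734 0.24658963]
```

The wrist camera sees the held bearing about 2 mm towards tool +y of the grip centre, and the regrip showed the same bias. I'll correct by -2.2 mm in x and lower.

Request:
jog_arm --rows "0 0 0 0.3 -2.3 8 0.3;0 0 0 0.3 -2.3 16 0.3;0 0 0 0.3 -2.3 21 0.3;0 0 0 0.3 -2.3 24 0.3;0 0 0 0.3 -2.3 27 0.3;0 0 0 0.3 -2.3 29 0.3;0 0 0 0.3 -2.3 30.5 0.3;0 0 0 0.3 -2.3 30.5 0.3"

```text
time_s: 12.52
ee_pos: [0.5606, 0.0023, 0.215]
eef_rot: [[-0.034, 0.999, -0.0], [0.999, 0.034, 0.0], [0.0, -0.0, -1.0]]
ft_force: [-0.5, -0.4, -1.1]
gripper_width: 0.0493
finger_force: 42.8
```

Request:
jog_arm --rows "0 0 0 0 0 1 0.3;0 0 0 0 0 2 0.3;0 0 0 0 0 3 0.3;0 0 0 0 0 3 0.3"

```text
time_s: 13.02
ee_pos: [0.5606, 0.0023, 0.212]
eef_rot: [[-0.034, 0.999, -0.0], [0.999, 0.034, 0.0], [0.0, -0.0, -1.0]]
ft_force: [0.1, -0.6, -1.4]
gripper_width: 0.0494
finger_force: 42.8
```

Request:
jog_arm --rows "0 0 0 0 0 0 -0.3;0 0 0 0 0 0 -0.5;0 0 0 0 0 0 -0.5;0 0 0 0 0 -15 -0.5;0 0 0 0 0 -60 -0.5;0 0 0 0 0 -110 -0.5;0 0 0 30 0 -130 -0.5;0 0 0 50 0 -130 -0.5;0 0 0 50 0 -130 -0.5"

```text
time_s: 14.15
ee_pos: [0.5585, 0.0534, 0.3418]
eef_rot: [[-0.036, 0.999, -0.001], [0.999, 0.036, 0.0], [0.0, -0.001, -1.0]]
ft_force: [0.1, 0.1, -1.3]
gripper_width: 0.0638
finger_force: 0.0
```

```bash
python3 -c "
from h import *
d=cam('wrist');cv2.imwrite('pics/placed.png',cv2.resize(d['img'][80:320,160:420,::-1],None,fx=2.3,fy=2.3))
jog((.498,.33,.33,17.3))"
```

```text
[-7.000e-02 -1.000e-02 -1.525e+01] [279.3 -50.7  11.5]
```

View pics/placed.png

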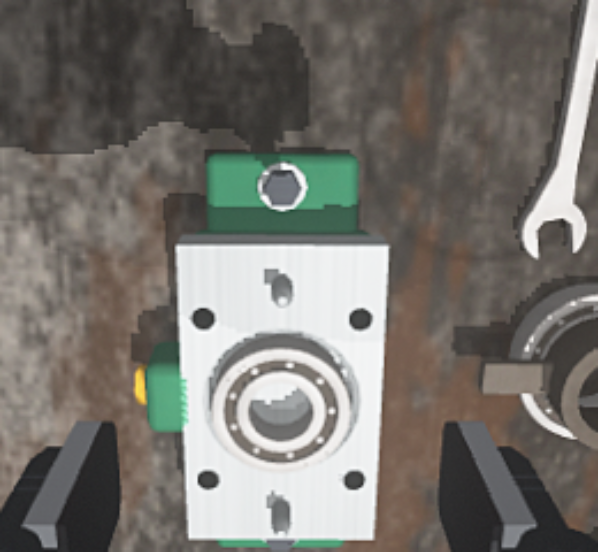

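Bearing sits in the bore, concentric: bearing at crop (282,408), bore rim about (283,400). On to the cover.

Request:
jog_arm --rows "0 0 -15.3 279.3 -50.7 11.5 -0.2;0 0 -15.3 279.3 -50.7 11.5 -0.2;0 0 -15.3 279.3 -50.7 11.5 -0.2;0 0 -15.3 279.3 -50.7 11.5 -0.2;0 0 -15.3 279.3 -50.7 11.5 -0.2;0 0 -15.3 279.3 -50.7 11.5 -0.2;0 0 -15.3 279.3 -50.7 11.5 -0.2;0 0 -15.3 279.3 -50.7 11.5 -0.2;0 0 -15.3 279.3 -50.7 11.5 -0.2"

```text
time_s: 15.32
ee_pos: [0.4991, 0.3287, 0.3306]
eef_rot: [[-0.295, 0.955, 0.0], [0.955, 0.295, 0.0], [0.0, 0.0, -1.0]]
ft_force: [0.6, 0.0, 0.5]
gripper_width: 0.0514
finger_force: 0.0
```

```bash
cat > cov.py <<'E'
from h import *
def rings(d,z):
    g=d['img'].astype(int)
    m=((g.min(2)>185)&(g.max(2)-g.min(2)<40)).astype(np.uint8)
    # only white blobs with a green surround
    gr=((g[:,:,1]-g[:,:,0]>25)&(g[:,:,1]>60)).astype(np.uint8)
    gr=cv2.morphologyEx(gr,cv2.MORPH_CLOSE,np.ones((25,25),np.uint8))
    n,lab,st,ce=cv2.connectedComponentsWithStats(m*gr)
    out=[(c,s[4],s[2],s[3]) for c,s in zip(ce[1:],st[1:]) if s[4]>25]
    for c,a,w,h in out: print(c.round(1),a,w,h,onz(d,(c[0],c[1]),z).round(4))
E
python3 -c "
from cov import *
d=cam('wrist');save(d,'cov2.png');rings(d,.014)
s=r.get_state();print(s['ee_pos'],s['gripper_width'])
g=cv2.cvtColor(d['img'],cv2.COLOR_RGB2GRAY)
jog((.4974,.3295,.23,17.3),(.4974,.3295,.191,17.3))"
```

```text
[246.4 152.9] 188 20 19 [0.4625 0.3537 0.014 ]
[314.8 154.2] 202 20 20 [0.5176 0.3695 0.014 ]
[280.1 202.6] 349 27 25 [0.5023 0.3203 0.014 ]
[247.4 228.1] 156 18 17 [0.4813 0.2888 0.014 ]
[311.3 229.3] 169 19 18 [0.5364 0.3046 0.014 ]
[0.49898437 0.32887026 0.33069878] 0.051032204770675924
[ 0.01 -0.   -0.1 ] [  1.1  -1.3 100.7]
[ 0.01 -0.   -0.1 ] [  1.1  -1.3 139.7]
```

```bash
python3 -c "
from h import *
jog((.4974,.3286,.25,16.1),(.4974,.3286,.191,16.1))"
```

```text
[ 0.01 -0.    1.1 ] [ 0.2 -1.6 80.7]
[ 0.01 -0.    1.1 ] [  0.2  -1.6 139.7]
```

Request:
jog_arm --rows "0 0 1.1 0.2 -1.6 50 -0.2;0 0 1.1 0.2 -1.6 90 -0.2;0 0 1.1 0.2 -1.6 120 -0.2;0 0 1.1 0.2 -1.6 139.7 -0.2;0 0 1.1 0.2 -1.6 139.7 -0.2;0 0 1.1 0.2 -1.6 139.7 0.6;0 0 1.1 0.2 -1.6 139.7 0.6;0 0 1.1 0.2 -1.6 139.7 0.6;0 0 1.1 0.2 -1.6 139.7 0.6" --force 80

```text
time_s: 16.5
ee_pos: [0.4973, 0.3294, 0.1921]
eef_rot: [[-0.278, 0.96, 0.002], [0.96, 0.278, 0.001], [0.0, 0.002, -1.0]]
ft_force: [0.3, -1.8, 7.1]
gripper_width: 0.0327
finger_force: 81.3
```

Request:
jog_arm --rows "0 0 0 0 0 -3 0.6;0 0 0 0 0 -15 0.6;0 0 0 0 0 -60 0.6;0 0 0 0 0 -110 0.6;0 0 0 0 0 -110 0.6;0 0 0 0 0 -110 0.6"

```text
time_s: 17.25
ee_pos: [0.4966, 0.3292, 0.3006]
eef_rot: [[-0.278, 0.96, -0.001], [0.96, 0.278, -0.0], [-0.0, -0.001, -1.0]]
ft_force: [-0.1, -0.2, -4.2]
gripper_width: 0.0325
finger_force: 81.1
```

```bash
python3 -c "
from cov import *
d=cam('wrist');save(d,'cov3.png');s=r.get_state();R=s['eef_rot'];print(s['ee_pos'],s['gripper_width'],s['finger_force'],s['ft_force'],s['wrist_torque'])
rings(d,s['ee_pos'][2]-.191+.014)
jog((.5607,.0022,.33,1.95))"
```

```text
[0.49668089 0.32918316 0.29997052] 0.03305212430008651 81.05169251561165 [-0.67630026  0.99743657 -3.91892123] [-0.03483988 -0.00902362  0.00818681]
[343.2 189.1] 37 14 3 [0.5129 0.3763 0.123 ]
[281.  328.4] 34 21 2 [0.5071 0.2978 0.123 ]
[-0.1   0.03 14.22] [-331.9  -29.6  -29.9]
```

Request:
jog_arm --rows "0 0 14.2 -331.9 -29.6 -29.9 0.6;0 0 14.2 -331.9 -29.6 -29.9 0.6;0 0 14.2 -331.9 -29.6 -29.9 0.6;0 0 14.2 -331.9 -29.6 -29.9 0.6;0 0 14.2 -331.9 -29.6 -29.9 0.6;0 0 14.2 -331.9 -29.6 -29.9 0.6;0 0 14.2 -331.9 -29.6 -29.9 0.6;0 0 14.2 -331.9 -29.6 -29.9 0.6;0 0 14.2 -331.9 -29.6 -29.9 0.6"

```text
time_s: 18.42
ee_pos: [0.5608, 0.0034, 0.3303]
eef_rot: [[-0.036, 0.999, -0.001], [0.999, 0.036, 0.0], [0.0, -0.001, -1.0]]
ft_force: [-0.2, 0.3, -3.4]
gripper_width: 0.0326
finger_force: 80.7
```

```bash
cat > cin.py <<'E'
from cov import *
def inhand(d):
    s=r.get_state();R=np.array(s['eef_rot']);p=np.array(s['ee_pos'])
    hsv=cv2.cvtColor(d['img'],cv2.COLOR_RGB2HSV)
    for x in (.0338,-.0338):
        for y in (-.0287,.0287):
            q=proj(d,p+R@[x,y,.1921-.014]); u,v=q.round().astype(int)
            w=hsv[max(v-22,0):v+23,u-22:u+23]; m=((w[:,:,1]<70)&(w[:,:,2]>70)).astype(np.uint8)
            n,l,st,ce=cv2.connectedComponentsWithStats(m)
            o=sorted([(st[i,4],tuple((ce[i]+[u-22,max(v-22,0)]).round(1)),tuple(st[i,2:4])) for i in range(1,n)],reverse=True)[:2]
            print(q.round(1),[(a,c,wh,(R.T@(onz(d,c,p[2]-.1921+.014)-p))[:2].round(4)) for a,c,wh in o])
E
python3 -c "
from cin import *
d=cam('wrist');s=r.get_state();print(s['ee_pos'],s['gripper_width'],s['ft_force'])
save(d,'held.png');inhand(d)"
```

```text
[0.56086867 0.00335063 0.330474  ] 0.03280824083360344 [ 0.54382406  0.31621053 -3.81386064]
[214.3 204.7] [(np.int32(770), (np.float64(216.9), np.float64(204.4)), (np.int32(45), np.int32(36)), array([ 0.0339, -0.0275])), (np.int32(38), (np.float64(195.8), np.float64(215.4)), (np.int32(8), np.int32(12)), array([ 0.0287, -0.0375]))]
[342.  204.7] [(np.int32(763), (np.float64(344.5), np.float64(204.4)), (np.int32(39), np.int32(36)), array([0.0339, 0.0298])), (np.int32(6), (np.float64(363.0), np.float64(215.5)), (np.int32(1), np.int32(6)), array([0.0286, 0.0386]))]
[222.9 329.6] [(np.int32(16), (np.float64(233.1), np.float64(346.1)), (np.int32(3), np.int32(8)), array([-0.0443, -0.0239])), (np.int32(9), (np.float64(229.2), np.float64(308.4)), (np.int32(5), np.int32(2)), array([-0.0208, -0.0247]))]
[334.2 329.7] [(np.int32(15), (np.float64(329.1), np.float64(346.1)), (np.int32(3), np.int32(9)), array([-0.0443,  0.0266])), (np.int32(11), (np.float64(320.8), np.float64(331.0)), (np.int32(3), np.int32(7)), array([-0.0346,  0.0218]))]
```

The held cover's washers at (217,204) and (344,204) put it centred on the tool with matching yaw. Go just above the dowel tips.

```bash
python3 -c "
from h import *
jog((.5609,.0018,.256,1.95))"
```

```text
[-0.04 -0.01  0.1 ] [-1.6  0.  74.5]
```

Request:
jog_arm --rows "0 0 0.1 -1.6 0 30 0.6;0 0 0.1 -1.6 0 55 0.6;0 0 0.1 -1.6 0 68 0.6;0 0 0.1 -1.6 0 74.5 0.6;0 0 0.1 -1.6 0 74.5 0.6;0 0 0.1 -1.6 0 74.5 0.6"

```text
time_s: 19.23
ee_pos: [0.5612, 0.0008, 0.257]
eef_rot: [[-0.033, 0.999, 0.001], [0.999, 0.033, -0.0], [-0.0, 0.001, -1.0]]
ft_force: [0.3, -0.0, -3.2]
gripper_width: 0.0327
finger_force: 80.8
```

Request:
jog_arm --rows "0 0 0 0 0 2 0.6;0 0 0 0 0 4 0.6;0 0 0 0 0 6 0.6;0 0 0 0 0 7 0.6;0 0 0 0 0 8 0.6;0 0 0 0 0 8 0.6"

```text
time_s: 19.98
ee_pos: [0.5611, 0.0007, 0.2482]
eef_rot: [[-0.033, 0.999, -0.0], [0.999, 0.033, 0.0], [0.0, -0.0, -1.0]]
ft_force: [-0.6, 0.2, -3.6]
gripper_width: 0.033
finger_force: 80.8
```

Request:
jog_arm --rows "0 0 0 1 0 1.5 0.6;0 0 0 1 0 3 0.6;0 0 0 1 0 4.5 0.6;0 0 0 1 0 4.5 0.6"

```text
time_s: 20.48
ee_pos: [0.561, 0.0018, 0.2436]
eef_rot: [[-0.033, 0.999, -0.0], [0.999, 0.033, 0.0], [0.0, -0.0, -1.0]]
ft_force: [-0.0, 0.4, -3.1]
gripper_width: 0.0327
finger_force: 80.8
```

Underside is at about 51.5 mm and there is still no contact. Continue.

Request:
jog_arm --rows "0 0 0 0 0 1 0.6;0 0 0 0 0 2 0.6;0 0 0 0 0 3 0.6;0 0 0 0 0 4 0.6;0 0 0 0 0 4 0.6"

```text
time_s: 21.1
ee_pos: [0.561, 0.0018, 0.2397]
eef_rot: [[-0.033, 0.999, -0.0], [0.999, 0.033, 0.0], [0.0, -0.0, -1.0]]
ft_force: [-0.2, -0.3, -3.5]
gripper_width: 0.0326
finger_force: 80.8
```

Request:
jog_arm --rows "0 0 0 0 0 1 0.6;0 0 0 0 0 2 0.6;0 0 0 0 0 3 0.6;0 0 0 0 0 4 0.6;0 0 0 0 0 4 0.6"

```text
time_s: 21.72
ee_pos: [0.561, 0.0017, 0.2361]
eef_rot: [[-0.033, 0.999, 0.0], [0.999, 0.033, 0.0], [0.0, 0.0, -1.0]]
ft_force: [-2.0, 0.1, 3.4]
gripper_width: 0.0328
finger_force: 81.4
```

Request:
jog_arm --rows "0 0 0 0 0 1 0.6;0 0 0 0 0 2 0.6;0 0 0 0 0 2 0.6"

```text
time_s: 22.1
ee_pos: [0.561, 0.0017, 0.234]
eef_rot: [[-0.033, 0.999, 0.0], [0.999, 0.033, 0.0], [0.0, 0.0, -1.0]]
ft_force: [-2.8, 0.9, 6.4]
gripper_width: 0.0329
finger_force: 81.9
```

Request:
jog_arm --rows "0 0 0 0 0 1 0.6;0 0 0 0 0 1.8 0.6;0 0 0 0 0 2.3 0.6;0 0 0 0 0 2.8 0.6;0 0 0 0 0 2.8 0.6"

```text
time_s: 22.72
ee_pos: [0.5609, 0.0018, 0.2321]
eef_rot: [[-0.033, 0.999, 0.001], [0.999, 0.033, -0.0], [-0.0, 0.001, -1.0]]
ft_force: [-5.9, -0.1, 16.6]
gripper_width: 0.0322
finger_force: 83.6
```

Request:
jog_arm --rows "0 0 0 0 -0.3 0.5 0.6;0 0 0 0 -0.5 1 0.6;0 0 0 0 -0.5 1 0.6;0 0 0 0 -0.5 1 0.6"

```text
time_s: 23.22
ee_pos: [0.5607, 0.0018, 0.232]
eef_rot: [[-0.033, 0.999, 0.002], [0.999, 0.033, -0.0], [-0.0, 0.002, -1.0]]
ft_force: [-6.9, 1.0, 26.7]
gripper_width: 0.0328
finger_force: 84.8
```

```bash
python3 -c "
from cin import *
s=r.get_state();print(s['ee_pos'],s['gripper_width'],s['finger_force'],s['ft_force'],s['wrist_torque'],s['time_s'])
d=cam('wrist');save(d,'final.png');inhand(d)
# lug/joint gap check: green/steel gap seen; bystander + apparent tilt via rings only
s=r.get_state();print(s['ee_pos'],s['ft_force'])"
```

```text
[0.56067313 0.00178707 0.23203451] 0.03278233779777935 84.76080983877182 [-6.87021224  0.96884534 26.70440297] [0.11061475 1.40548561 0.01691297] 23.225
[214.1 204.5] [(np.int32(959), (np.float64(212.4), np.float64(203.7)), (np.int32(45), np.int32(41)), array([ 0.0342, -0.0294]))]
[341.8 204.4] [(np.int32(763), (np.float64(344.4), np.float64(204.5)), (np.int32(39), np.int32(36)), array([0.0337, 0.0299])), (np.int32(6), (np.float64(363.0), np.float64(214.5)), (np.int32(1), np.int32(6)), array([0.029 , 0.0387]))]
[222.7 329.3] [(np.int32(18), (np.float64(233.1), np.float64(345.9)), (np.int32(3), np.int32(8)), array([-0.0443, -0.0239])), (np.int32(14), (np.float64(229.1), np.float64(307.9)), (np.int32(5), np.int32(3)), array([-0.0207, -0.0247]))]
[334.  329.4] [(np.int32(19), (np.float64(328.5), np.float64(346.5)), (np.int32(6), np.int32(9)), array([-0.0448,  0.0264])), (np.int32(15), (np.float64(333.0), np.float64(308.0)), (np.int32(5), np.int32(3)), array([-0.0208,  0.0275]))]
[0.56067995 0.00178265 0.23201476] [-7.14257281  1.03581259 27.08658747]
```

Hard stop is 39.9 mm above the grasp height, which matches the 40 mm joint face. The cover hasn't slipped in the grip, and the push is a steady 27 N.

```bash
python3 -c "
from station import r
print(r.finish_job())"
```

```text
the job is handed in; nothing more can be done
None
```

I handed the job in with the small bearing in the bore and the cover on both dowels, its lug above the lower half's lug, still held pressed shut at about 27 N. It came to a hard stop at the joint-face height; I confirmed closure by height and force, not a final picture, and have no verdict from the judge.

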